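Slide a sealant cartridge into its rack and shut the keeper bar

ROBOT

A 6-joint arm with a two-finger parallel gripper is mounted at the origin on a cart in front of the work surface, level with it; the furniture and walls round the work are solid. World frame = base frame: x ahead of the robot, y to its left, z up, the work surface at z = 0. Lengths are in mm, angles in rad, forces in N, time in s.
With the tool pointing down it reaches from about 275 to 850 mm from the base axis. Payload 5.2 kg.
Tool frame: the origin (TCP) lies at the very end of the fingers, on their centre line; the grasp point (between the pads) lies 19 mm behind it; z points along the fingers, y is the line along which they close (so a half turn about z gives the same grasp; the last joint's range is limited). The gripper opens to 85 mm and grips with 20 to 120 N. Pads are 22 mm wide; open, the fingers measure 114 mm over their backs; the gripper's body (76 mm by 85 mm) begins 54 mm behind the grasp point. The pads swing forward as they close: fully open they stand 13 mm farther back than shut.
Start: joints at [1.141, 0.259, 1.535, -0, 1.348, -0.203], TCP at [123.65, 535.925, 231.31] pointing down, gripper open.
Joint ranges: [-3.14, 3.14], [-0.91, 2.08], [0.19, 2.58], [-1.22, 4.36], [0.22, 2.71], [-3.12, 3.12]. Speed limits (rad/s): [2.57, 2.57, 3.14, 3.14, 3.14, 3.14].

INTERFACE

Orientations are given as a unit quaternion [x, y, z, w].
In Python, from bench import r, eoat, state, optics gives the robot as it stands. The module is installed in compiled form; this text tells all that it offers. Calls block until the motion is done:
- r.goto(position, orientation): joint-space move of the TCP to a pose.
- r.movel(position, rate=150, attitude=None): straight line of the TCP; attitude=None keeps the orientation; rate is the mean speed in mm/s.
- r.goto_joints(angles): joint-space move.
- eoat.gripper_open() and eoat.grasp(squeeze=None): open the fingers fully, or close them until they stop; squeeze is the grip in N (None keeps the last).
- r.dwell(seconds).
- r.solve_ik(position, orientation): joint angles nearest the present ones, or None.
- state(): the state.
- optics.grab_frame(name): name is "side" or "top" or "wrist"; returns (picture, depth): 480x640x3 uint8, red, green, blue; 480x640 float32, mm along the optical axis (not along the pixel's ray), 0 where there is no reading.
- optics.calibration(name): a dict with "intrinsics" (3x3 intrinsics, pixels), "k1" (the pictures are not rectified: a ray, as slopes to the right and down, at radius r is drawn at 1 + k1 r^2 times it, then the intrinsics apply), "R" (3x3) and "t" (3): a world point X has camera coordinates R X + t. Camera axes: x right, y down, z forward; pixel columns grow to the right and rows downward; lengths in mm; the calibration is good to about 2 mm. A picture is of the moment at which its call begins: read the wrist's pose just before it. calibration takes no time and is no camera call; for the wrist camera it gives the pose at the moment of the call.
A pose or a line that the arm cannot do raises r.Unreachable and nothing moves.
- r.close_job(): hands the job in; it is judged then, once.
The state is a dict: "time_s": time; "q": joint angles; "joint_velocities": joint speeds; "effort": joint torques, N m; "ee_pos": TCP position; "tcp_rot": TCP orientation; "force": force on the tool from outside, world axes, zero at the start; "wrist_torque": the same for the moment, N m; "width": finger opening in mm; "finger_force": force on a finger pad.
Only numpy, scipy, OpenCV 4.12 (cv2) and the standard library are available. Lean on these libraries where they do the work, as an engineer would, in place of code of your own. Each camera call takes 0.05 s, during which the arm holds its last target. There are 200 camera calls.

TASK

Put the loose sealant cartridge away by pushing only: slide it, always standing upright on the bench top, into the free bay of the cartridge rack until it is against the back plate, then push the rack's keeper bar shut across the front until it meets its stop. Push gently and low on the cartridge so that it does not tip; do not grip or lift it, and leave the other cartridge, the spray can near the rack and the tin where they are.

Things in the scene. Friction and masses are not known exactly. Their poses are not given: they have to be found in the camera images.
- cartridge: the loose sealant cartridge that stands alone on the bench in front of the rack: an upright round tube, white with a blue foot, 48 mm across and 227 mm tall, with a thin nozzle above it, 313 mm in all, 0.18 to 0.36 kg. Origin at the centre of its underside, z up. It slides on the bench at 1 to 3 N; pushed 10 to 20 mm above the bench it stays upright, above about 30 mm it may topple
- racked_cartridge: a second cartridge of the same kind that already stands in the rack's left bay (+y side). Origin at the centre of its underside. It stays there
- rack: grey sheet-steel rack fixed to the bench: two bays, open in front and above, no floor. Origin on the bench at the middle of the back plate's front face; x points from mouth to back, y left. Back plate 135 wide, 200 mm tall; cheeks and divider 165 tall reach to x = -30, the flared cheek mouths to x = -40 mm. Bays 61 mm wide, centred at y = +31.5 (taken) and -31.5 mm (free)
- free_bay (a point): point on the bench in the free right-hand bay, where the origin of a cartridge lies when it is centred in the bay and touches the back plate (rack frame x = -24.5, y = -31.5, z = 0 mm). Axes as the rack's
- bar_hinge (a point): the vertical hinge axis of the keeper bar, at the bar's middle height, 140 mm above the bench, on the rack's left front corner (rack frame x = -59, y = +82 mm). Axes as the rack's
- bar_push (a point): point on the keeper bar's outer face, 130 mm from the hinge axis, 140 mm above the bench (mid height). The bar is a flat steel strip 5 mm thick, 24 high, reaching 164 mm from the hinge, where a tab stands out 19 mm from its outer face. The point's y axis runs along the bar to the hinge, its x axis through the bar from outer to inner face: the way to push it shut
- keeper_bar (a joint): angle of the keeper bar: 0 shut (across the front of both bays along the rack's -y, on its stop, 7 mm clear of cartridges that are home); grows as it swings out towards the robot, then left: at 1.57 it points straight out of the rack (-x); most open 2.2. Starts at 1.7 to 2.0 rad. Slightly stiff: about 1 N at its end moves it, and it stays where it is left
- spray_can: spray can 67 mm across and 205 mm tall, standing on the bench 0.19 to 0.25 m to the left or right of the rack's middle; a bystander (another can, by the toolbox, belongs to the room). Origin at the centre of its underside
- nail_tin: round tin 86 mm across and 40 mm tall, on the other side of the rack from the spray can; a bystander. Origin at the centre of its underside

How it is judged:
By the outcome, as a careful person would: the job done as asked, in the order asked, and still so for the second after the job is handed in, with the robot touching nothing.
It also fails if it takes over 72 s, if anything falls off the work surface, if the arm or the gripper's body presses on something with over 40 N, if the wrist force passes 120 N, or if a joint passes its speed limit or range.

## Working session

There is one attempt and no reset: what is moved stays moved. The work goes in short steps, each a Python script; the robot and the scene stay as the last script left them, time stands still between calls to the robot, and variables do not carry over. Pictures are saved under pics/ and viewed, at most 10 in all, crops included, and the job is handed in when it is done.

```bash
mkdir -p pics; cat > h.py <<'E'
import numpy as np, cv2
from bench import r, eoat, state, optics
def pts(name):
    c=optics.calibration(name); im,d=optics.grab_frame(name)
    K=np.array(c["intrinsics"]);k1=c["k1"]
    v,u=np.mgrid[0:480,0:640].astype(np.float32)
    P=cv2.undistortPoints(np.stack([u.ravel(),v.ravel()],1)[:,None],K,np.array([k1,0,0,0,0.])).reshape(480,640,2)
    X=np.dstack([P*d[...,None],d])
    W=(X-np.array(c["t"]))@np.array(c["R"])
    W[d==0]=np.nan
    return im,d,W
def save(im,n): cv2.imwrite("pics/"+n,cv2.cvtColor(im,cv2.COLOR_RGB2BGR))
E
python3 - <<'E'
from h import *
s=state();print(s["time_s"],s["tcp_rot"],s["force"])
for n in("side","top"):
    im,d,W=pts(n);save(im,n+"0.png");np.savez("/tmp/%s0.npz"%n,im=im,W=W)
    c=optics.calibration(n);print(n,c["k1"],-np.array(c["R"]).T@c["t"])
E
```

```text
0.0 [ 1.13155536e-01  9.93576826e-01 -9.06759808e-04 -3.04876077e-04] [ 0.8707014   0.22194395 -0.04765462]
side -0.002935249256990257 [1342.49081554 -258.97491773  694.47074433]
top -0.006433609933638444 [ 355.68196928 -105.5074309  1079.92508318]
```

View pics/side0.png

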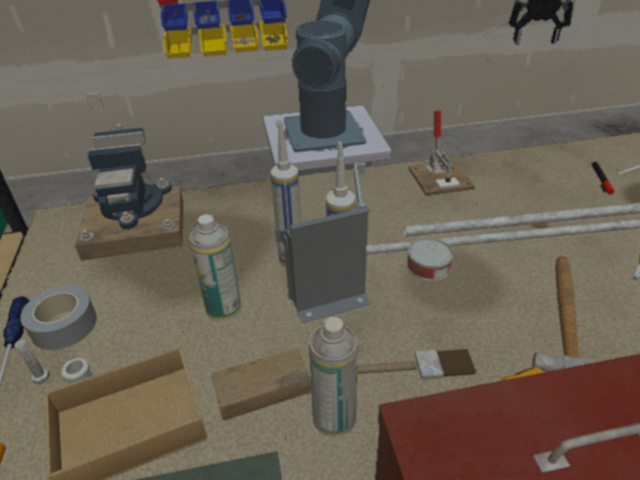

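View pics/top0.png

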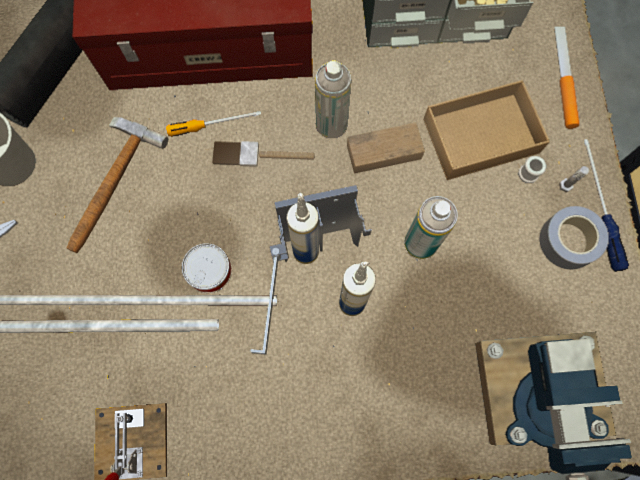

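The side view shows the rack from behind (back plate about 288–368, 210–310). In the top view the racked cartridge is at (303,235), the loose one at (357,290), the bar runs from its hinge at (277,250) to its tab at (262,352), the spray can is at (430,228) and the tin at (206,267). Next I'll crop the top view and measure.

```bash
python3 - <<'E'
from h import *
a=np.load("/tmp/top0.npz");W=a["W"];im=a["im"]
save(cv2.resize(im[180:365,240:470],None,fx=3.2,fy=3.2,interpolation=cv2.INTER_CUBIC),"crop.png")
def dump(n,m):
    p=W[m];print(n,len(p),np.nanmedian(p,0).round(1),np.nanmin(p,0).round(),np.nanmax(p,0).round());return p
z=W[...,2]
v,u=np.mgrid[0:480,0:640]
box=lambda a,b,c,d:(u>=a)&(u<b)&(v>=c)&(v<d)
from scipy.optimize import least_squares
def circ(p,R,lab):
    f=lambda c:np.hypot(p[:,0]-c[0],p[:,1]-c[1])-R
    s=least_squares(f,np.median(p,0)[:2]+[15,0],loss="soft_l1",f_scale=1);print(lab,len(p),s.x.round(1),np.abs(s.fun).mean().round(2))
circ(dump("loose",box(335,385,255,325)&(z>20)&(z<200)),24,"loose")
circ(dump("racked",box(285,322,195,270)&(z>60)&(z<200)),24,"racked")
circ(dump("can",box(400,465,190,265)&(z>20)&(z<150)),33.5,"can")
dump("tin",box(175,240,235,300)&(z>34))
b=dump("bar",box(240,290,255,360)&(z>120)&(z<170))
i=np.linalg.svd(b-b.mean(0))[2][0];print("bardir",i,b.mean(0))
pl=dump("plate",box(270,372,180,225)&(z>192)&(z<212))
i=np.linalg.svd(pl[:,:2]-pl[:,:2].mean(0))[2][0];print("platedir",i,pl.mean(0))
s=np.load("/tmp/side0.npz")["W"];q=s[220:285,298:355].reshape(-1,3);q=q[np.isfinite(q[:,0])]
print("back",np.median(q,0),np.linalg.svd(q-q.mean(0))[2][2])
q=s[205:318,280:375].reshape(-1,3)
n=np.linalg.svd
np.save("/tmp/q.npy",q)
print("racked side");
E
```

```text
loose 527 [ 519.7 -171.   121.2] [ 516. -201.   20.] [ 547. -155.  200.]
loose 527 [ 540.2 -179.8] 0.27
racked 1042 [ 630.7 -104.6  152.2] [ 603. -133.   60.] [686. -66. 200.]
racked 1042 [ 646.7 -101.5] 5.59
can 820 [ 621.5 -304.2   91.8] [ 614. -346.   20.] [ 660. -290.  150.]
can 820 [ 648.3 -323.7] 0.44
tin 1588 [622.9  83.8  37.1] [581.  41.  34.] [667. 126.  44.]
bar 536 [522.9 -38.4 150.6] [446. -70. 122.] [610.  -3. 164.]
bardir [-0.97266539  0.2267294   0.05015795] [524.4080998  -38.10845284 146.72878794]
plate 657 [ 681.8 -126.2  199.9] [ 633. -192.  192.] [697. -59. 212.]
platedir [-0.1791568   0.98382053] [ 679.68627192 -125.76192664  200.15885449]
back [ 680.87560171 -129.31021074  126.70337003] [ 0.98006097  0.17810363 -0.08808849]
racked side
```

View pics/crop.png

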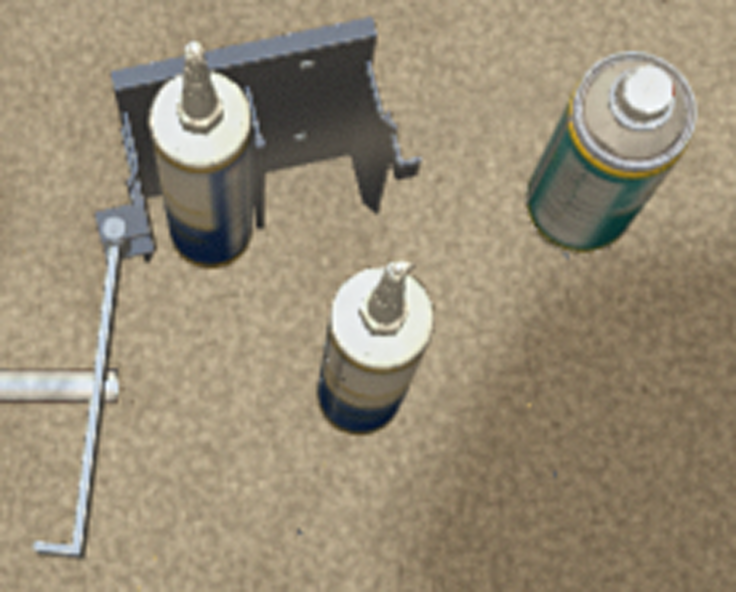

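The crop shows the free bay between divider (262,180) and right cheek (375,160), with the keeper bar open from hinge (115,228) to its end (78,550) and the tab on its left. I'll refine the rack frame.

```bash
python3 - <<'E'
from h import *
from scipy.optimize import least_squares
a=np.load("/tmp/top0.npz");W=a["W"]
def cr(x0,y0,x1,y1):
    p=W[180+int(y0/3.2):180+int(y1/3.2),240+int(x0/3.2):240+int(x1/3.2)].reshape(-1,3);return p[np.isfinite(p[:,0])]
f=cr(275,60,355,140);f=f[f[:,2]>20]
A=np.c_[f[:,1:],np.ones(len(f))];k=np.linalg.lstsq(A,f[:,0],rcond=None)[0];print("front face x=",k,"res",(A@k-f[:,0]).std(),"yaw",-np.arctan(k[0]), "at y-129",k@[-129.3,100,1], f.min(0),f.max(0))
S=np.load("/tmp/side0.npz")["W"][220:285,298:355].reshape(-1,3);S=S[np.isfinite(S[:,0])]
A=np.c_[S[:,1:],np.ones(len(S))];k2=np.linalg.lstsq(A,S[:,0],rcond=None)[0];print("back",k2,k2@[-129.3,100,1])
yaw=0.18;R=np.array([[np.cos(yaw),-np.sin(yaw)],[np.sin(yaw),np.cos(yaw)]])
o=np.array([677.,-127])
q=np.load("/tmp/q.npy");q=q[np.isfinite(q[:,0])];l=(q[:,:2]-o)@R
m=(abs(l[:,0])<12)&(q[:,2]>30)&(q[:,2]<205)
for z0 in range(40,200,40):
    mm=m&(abs(q[:,2]-z0)<20);print("side plate y range",z0,np.percentile(l[mm,1],[0.5,99.5]),np.median(l[mm,0]))
p=W[180:280,260:385].reshape(-1,3);l=(p[:,:2]-o)@R
m=(p[:,2]>194)&(p[:,2]<204)&(abs(l[:,0])<12);print("top edge",np.percentile(l[m],[1,50,99],axis=0))
m=(p[:,2]>158)&(p[:,2]<170)&(l[:,0]<-3)&(l[:,0]>-75)
h,e=np.histogram(l[m,1],np.arange(-90,100,5));print("z165 hist",[(int(x),int(c)) for x,c in zip(e,h) if c])
m=(p[:,2]>40)&(p[:,2]<150)&(abs(l[:,1]-31)<22)&(l[:,0]<-28)&(l[:,0]>-75)
c=least_squares(lambda c:np.hypot(p[m,0]-c[0],p[m,1]-c[1])-24,[646,-101],loss="soft_l1",f_scale=1);print("racked",c.x,np.abs(c.fun).mean(),(c.x-o)@R)
# bar
u=W[255:360,240:290].reshape(-1,3);u=u[(u[:,2]>145)&(u[:,2]<160)]
u=u[np.isfinite(u[:,0])]
vx,vy,x0,y0=cv2.fitLine(u[:,:2].astype(np.float32),cv2.DIST_HUBER,0,.01,.01).ravel()
h=o+R@[-59,82];n=np.array([-vy,vx]);print("bar dir",vx,vy,"hinge",h,"dist of hinge to line",n@(h-[x0,y0]));dr=R.T@[vx,vy]; print("dir in rack",dr,"ends",(u[:,:2].min(0),u[:,:2].max(0)))
E
```

```text
front face x= [-1.44003314e-01 -2.35168335e-03  6.59982808e+02] res 0.5753260039430932 yaw 0.14302012121269886 at y-129 678.3672676676533 [ 678.56029585 -186.25746735   39.8721145 ] [ 687.37724631 -139.33446294  196.47686871]
back [-1.21208080e-01  8.29345987e-02  6.53709458e+02] 677.6751221988316
side plate y range 40 [-60.91734299  71.38647702] 3.4871779468952413
side plate y range 80 [-61.47490434  72.48266415] 3.605554867683256
side plate y range 120 [-61.64125655  72.05804243] 3.6046457004980015
side plate y range 160 [-61.34574298  71.32673279] 3.6074437875337555
top edge [[ -1.62735888 -65.36072197]
 [  4.86163106  -8.66098528]
 [ 11.59231161  66.79904549]]
z165 hist [(-70, 9), (-65, 49), (0, 40), (5, 2), (10, 4), (15, 4), (20, 5), (25, 7), (30, 4), (35, 6), (40, 8), (45, 6), (50, 10), (55, 1), (60, 3), (65, 79), (70, 52), (75, 29), (80, 33), (85, 32), (90, 21)]
racked [ 646.111971  -101.1228858] 0.3360075819518463 [-25.7562238   30.98890625]
bar dir 0.981621 -0.19084051 hinge [604.2727971  -56.88756202] dist of hinge to line -3.224569876021688
dir in rack [ 0.93159556 -0.36349643] ends (array([446.04304943, -57.65521728]), array([604.15374036,  -2.97556159]))
```

```bash
python3 - <<'E'
from h import *
from scipy.optimize import least_squares
W=np.load("/tmp/top0.npz")["W"];S=np.load("/tmp/side0.npz")["W"]
def fit(p,lab):
    p=p.reshape(-1,3);p=p[np.isfinite(p[:,0])&(p[:,2]>20)]
    s=least_squares(lambda k:p[:,0]-k[0]-k[1]*(p[:,1]+127)-k[2]*(p[:,2]-100),[680,-.15,0],loss="cauchy",f_scale=.5)
    print(lab,len(p),s.x,"yaw",-np.arctan(s.x[1]),np.median(abs(s.fun)))
fit(S[238:285,300:355],"back")
fit(W[203:222,328:350],"front")
# bench tests
# edges at z165
p=W[180:280,260:385].reshape(-1,3)
for yaw in(.14,.155,.17):
    R=np.array([[np.cos(yaw),-np.sin(yaw)],[np.sin(yaw),np.cos(yaw)]]);l=(p[:,:2]-[677,-127])@R
    for lo,hi in((-75,-55),(-8,12),(55,72)):
        m=(p[:,2]>158)&(p[:,2]<170)&(l[:,0]<-5)&(l[:,0]>-28)&(l[:,1]>lo)&(l[:,1]<hi)
        if m.sum()>5:print(yaw,lo,m.sum(),np.median(l[m,1]),"slope",np.polyfit(l[m,0],l[m,1],1)[0])
    m=(p[:,2]>196)&(p[:,2]<203)&(abs(l[:,0])<14)
    print("topedge slope",np.polyfit(l[m,1],l[m,0],1),np.percentile(l[m,1],[0,100]))
E
python3 - <<'E'
import cv2
im=cv2.imread("pics/top0.png")
cv2.imwrite("pics/crop2.png",cv2.resize(im[183:253,268:378],None,fx=7,fy=7,interpolation=cv2.INTER_CUBIC))
E
```

```text
back 2574 [ 6.80562913e+02 -1.41793574e-01  2.42498454e-03] yaw 0.14085460189015478 0.7263035760466252
front 415 [ 6.78215093e+02 -1.39884228e-01 -3.61158188e-03] yaw 0.13898239330185788 0.4036135034816662
0.14 -75 31 -63.012325330185305 slope 0.019260302170195188
0.14 -8 25 1.1222469773884909 slope 0.0070021507440559475
0.14 55 45 66.79672070256773 slope -0.014338702179266822
topedge slope [-1.14414763e-03  5.76678350e+00] [-66.05970761  68.34100142]
0.155 -75 31 -62.53898942756786 slope 0.0026201719234589605
0.155 -8 25 1.4818518490916146 slope -0.007686312664649325
0.155 55 46 66.97583483565157 slope -0.01658030839216453
topedge slope [0.01374864 5.76714392] [-66.14298957  68.27744256]
0.17 -75 30 -62.511122613459726 slope -0.027122795045533714
0.17 -8 25 1.84112331038021 slope -0.022378019841212092
0.17 55 46 67.20228621352533 slope 0.04729802474471364
topedge slope [0.02864749 5.76878371] [-66.28676629  68.19852155]
```

View pics/crop2.png

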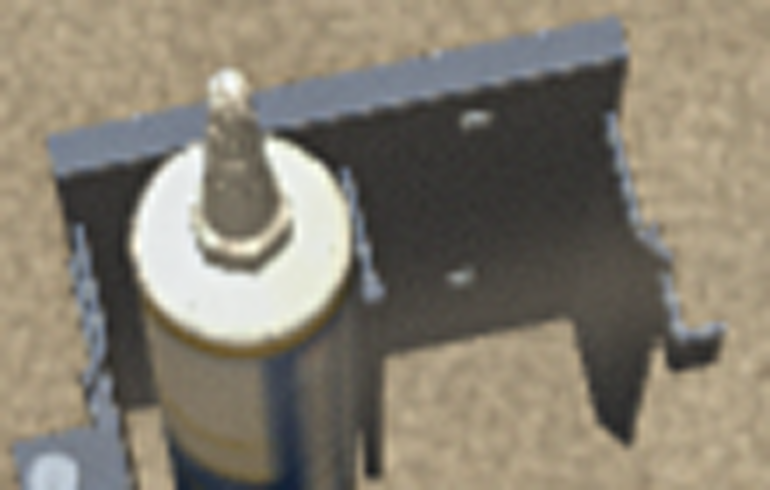

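Rack yaw is about 0.140, with its origin near (678, −125.7). The loose cartridge at (540, −180) is almost in line with the free bay at (658, −160). Now I'll check IK for a tilted tool and the obstacle heights.

```bash
cat >> h.py <<'E'
from scipy.spatial.transform import Rotation as Ro
YAW=.14; O=np.array([678.,-125.7]); RR=np.array([[np.cos(YAW),-np.sin(YAW)],[np.sin(YAW),np.cos(YAW)]])
rk=lambda x,y:O+RR@[x,y]
def att(head,tilt,flip=1):
    "tool z leaning from straight down by tilt towards world heading; tool y horizontal"
    z=np.array([np.sin(tilt)*np.cos(head),np.sin(tilt)*np.sin(head),-np.cos(tilt)])
    y=flip*np.array([-np.sin(head),np.cos(head),0]);x=np.cross(y,z)
    return Ro.from_matrix(np.c_[x,y,z]).as_quat()
E
python3 - <<'E'
from h import *
s=state();c=optics.calibration("wrist");R0=Ro.from_quat(s["tcp_rot"])
cp=-np.array(c["R"]).T@c["t"];print("cam in tool",R0.inv().apply(cp-s["ee_pos"]).round(), "tool axes",R0.as_matrix().round(2).tolist())
T=np.radians(40);L=np.array([540.2,-179.8]);F=rk(-24.5,-31.5);h=np.arctan2(*(F-L)[::-1]);print(F,h)
u=np.array([np.cos(h),np.sin(h)])
hin=rk(-59,82);print("hinge",hin)
for fl in(1,-1):
    for lab,p,z,hd in(("way",np.array([330,-100]),260,h),("pre",L-70*u,10,h),("end",F-32*u,10,h),("bar0",np.array([480,0]),135,YAW-.35),("bar0b",np.array([480,0]),135,YAW-.8),("bar1",rk(-75,-48),135,YAW)):
        q=r.solve_ik([*p,z],att(hd,T,fl));print(fl,lab,p.round(),None if q is None else np.round(q,2))
W=np.load("/tmp/top0.npz")["W"].reshape(-1,3);S=np.load("/tmp/side0.npz")["W"].reshape(-1,3);A=np.r_[W,S];A=A[np.isfinite(A[:,0])]
for x in range(150,600,75):
    print(x,[int(A[m,2].max()) if (m:=(abs(A[:,0]-x-37)<38)&(abs(A[:,1]-y)<50)).any() else -1 for y in range(500,-501,-100)])
E
```

```text
cam in tool [  65.    0. -143.] tool axes [[-0.97, 0.22, -0.0], [0.22, 0.97, -0.0], [0.0, -0.0, -1.0]]
[ 658.1353162  -160.31061019] 0.16377476056120457
hinge [608.13472082 -52.73533207]
1 way [ 330 -100] [-1.61 -0.53  2.32  0.68  1.53  2.85]
1 pre [ 471. -191.] [-1.08  0.45  2.35  1.47  0.66  2.11]
1 end [ 627. -166.] [-0.72  0.54  2.08  1.51  0.52  2.46]
1 bar0 [480   0] None
1 bar0b [480   0] [ 0.09  0.11  2.26 -1.14  0.5   0.14]
1 bar1 [ 610. -184.] [-0.76  0.28  2.02  1.02  0.63  3.02]
-1 way [ 330 -100] [-1.61 -0.53  2.32  0.68  1.53 -0.3 ]
-1 pre [ 471. -191.] [-1.08  0.45  2.35  1.47  0.66 -1.03]
-1 end [ 627. -166.] [-0.72  0.54  2.08  1.51  0.52 -0.68]
-1 bar0 [480   0] None
-1 bar0b [480   0] [ 0.09  0.11  2.26 -1.14  0.5  -3.  ]
-1 bar1 [ 610. -184.] [-0.76  0.28  2.02  1.02  0.63 -0.13]
150 [330, 2, 1, 0, 4, 4, 2, 0, 3, 3, 179]
225 [6, 4, 57, 158, 5, 6, 5, 7, 6, 192, 194]
300 [5, 6, 22, 83, 5, 5, 6, 6, 5, 191, 194]
375 [5, 6, 22, 69, 7, 155, 6, 6, 5, 64, 168]
450 [5, 5, 23, 26, 28, 156, 6, 218, 6, 46, 46]
525 [27, 28, 27, 27, 44, 162, 155, 313, 6, 7, 6]
```

```bash
cat >> h.py <<'E'
HIN=rk(-59,82)
def barpose(th,head,gap=0,rho=130,f=9.5,w=14.5):
    n=RR@[np.cos(th),-np.sin(th)]; d=RR@[-np.sin(th),-np.cos(th)]
    phi=np.arctan2(n[1],n[0])-head
    return HIN+rho*d-n*(2.5+gap+f*np.cos(phi)+w*abs(np.sin(phi)))
E
python3 - <<'E'
from h import *
L=np.array([540.2,-179.8]);F=rk(-24.5,-31.5);h=np.arctan2(*(F-L)[::-1]);u=np.array([np.cos(h),np.sin(h)])
def ik(p,z,hd,t,fl):
    q=r.solve_ik([*p,z],att(hd,np.radians(t),fl));return None if q is None else np.round(q,2).tolist()
for t in(25,30,35):
  for fl in(1,-1):
    print(t,fl,"way",ik(np.array([380,-150]),260,h,t,fl),"\n pre",ik(L-60*u,10,h,t,fl),"\n end",ik(F-32*u,10,h,t,fl))
for t in(20,30):
  for h0 in(-.2,-.5,-.8):
    for th in (1.95,1.3,.6,0):
      hd=YAW+h0*th/1.95
      print(t,h0,th,barpose(th,hd,20*(th>1.9)).round(),[ik(barpose(th,hd,20*(th>1.9)),135,hd,t,fl) for fl in(-1,)])
E
```

```text
25 1 way [-1.04, -0.25, 2.06, 0.44, 1.2, -2.9] 
 pre [-0.85, 0.37, 2.18, 0.85, 0.5, 2.95] 
 end [-0.59, 0.51, 1.89, 0.65, 0.5, -2.87]
25 -1 way [-1.04, -0.25, 2.06, 0.44, 1.2, 0.24] 
 pre [-0.85, 0.37, 2.18, 0.85, 0.5, -0.19] 
 end [-0.59, 0.51, 1.89, 0.65, 0.5, 0.27]
30 1 way [-1.14, -0.28, 2.11, 0.54, 1.21, -3.04] 
 pre [-0.92, 0.39, 2.24, 1.1, 0.52, 2.65] 
 end [-0.63, 0.51, 1.96, 0.93, 0.46, 3.11]
30 -1 way [-1.14, -0.28, 2.11, 0.54, 1.21, 0.1] 
 pre [-0.92, 0.39, 2.24, 1.1, 0.52, -0.49] 
 end [-0.63, 0.51, 1.96, 0.93, 0.46, -0.03]
35 1 way [-1.24, -0.3, 2.17, 0.64, 1.24, 3.1] 
 pre [-0.99, 0.41, 2.29, 1.32, 0.57, 2.37] 
 end [-0.67, 0.52, 2.02, 1.24, 0.47, 2.77]
35 -1 way [-1.24, -0.3, 2.17, 0.64, 1.24, -0.04] 
 pre [-0.99, 0.41, 2.29, 1.32, 0.57, -0.77] 
 end [-0.67, 0.52, 2.02, 1.24, 0.47, -0.37]
20 -0.2 1.95 [490.  12.] [[-0.25, 0.06, 2.1, 0.11, 0.64, 1.3]]
20 -0.2 1.3 [481. -87.] [[-0.54, 0.06, 2.1, 0.28, 0.7, 0.83]]
20 -0.2 0.6 [ 534. -161.] [[-0.64, 0.2, 1.93, 0.33, 0.77, 0.64]]
20 -0.2 0 [ 614. -183.] [[-0.59, 0.34, 1.73, 0.32, 0.83, 0.65]]
20 -0.5 1.95 [491.  15.] [[-0.1
[... 552 characters left out ...]
.2 1.3 [481. -87.] [[-0.64, 0.01, 2.24, 0.62, 0.55, 0.45]]
30 -0.2 0.6 [ 534. -161.] [[-0.74, 0.15, 2.07, 0.65, 0.64, 0.28]]
30 -0.2 0 [ 614. -183.] [[-0.67, 0.3, 1.88, 0.61, 0.69, 0.33]]
30 -0.5 1.95 [491.  15.] [[-0.1, 0.04, 2.21, -0.33, 0.4, 2.1]]
30 -0.5 1.3 [481. -86.] [[-0.53, -0.0, 2.25, 0.41, 0.43, 0.89]]
30 -0.5 0.6 [ 535. -162.] [[-0.71, 0.14, 2.09, 0.62, 0.58, 0.41]]
30 -0.5 0 [ 614. -183.] [[-0.67, 0.3, 1.88, 0.61, 0.69, 0.33]]
30 -0.8 1.95 [491.  17.] [[0.04, 0.11, 2.13, -0.63, 0.58, 2.75]]
30 -0.8 1.3 [481. -87.] [[-0.42, 0.01, 2.24, 0.03, 0.37, 1.52]]
30 -0.8 0.6 [ 536. -162.] [[-0.67, 0.14, 2.1, 0.56, 0.52, 0.57]]
30 -0.8 0 [ 614. -183.] [[-0.67, 0.3, 1.88, 0.61, 0.69, 0.33]]
```

```bash
cat > a.py <<'E'
from h import *
L=np.array([540.2,-179.8]);F=rk(-24.5,-31.5);h=np.arctan2(*(F-L)[::-1]);u=np.array([np.cos(h),np.sin(h)])
A=att(h,np.radians(35),1);P=lambda s,z:[*(L+s*u),z]
def st(lab=""):
    s=state();print(lab,round(s["time_s"],2),np.round(s["ee_pos"],1),"F",np.round(s["force"],1),"w",round(s["width"],1));return s
E
python3 - <<'E'
from a import *
eoat.grasp(20);st("shut")
r.goto([330,110,300],att(.2,0.05,-1));st()
r.goto(P(-110,170),A);st();print(np.round(state()["q"],2))
r.movel(P(-90,30),150);s=st()
for z in(24,18,14,11):
    r.movel(P(-90,z),40);s=st(z)
    if abs(s["force"][2])>6: break
im,d,W=pts("side");save(im,"s1.png")
E
```

```text
shut 0.87 [123.6 535.9 231.3] F [-0.3  0.4 -1. ] w -0.0
 2.61 [330.  110.4 300. ] F [ 0.4 -0.5 -0.4] w -0.0
 4.03 [ 432.  -197.   170.1] F [-0.7  0.6  0.1] w -0.2
[-1.13 -0.01  2.2   0.76  0.92  2.95]
 5.12 [ 451.6 -194.3   30.3] F [0.6 0.  0. ] w 0.1
24 5.42 [ 451.5 -194.7   24.4] F [-0.4 -0.9  0.5] w 0.2
18 5.72 [ 451.4 -194.4   18.1] F [-1.   0.4 -0.1] w 0.1
14 5.97 [ 451.4 -194.4   14. ] F [-0.2  0.7  0.3] w 0.3
11 6.22 [ 451.4 -194.4   10.9] F [0.3 0.4 0.3] w 0.0
```

View pics/s1.png

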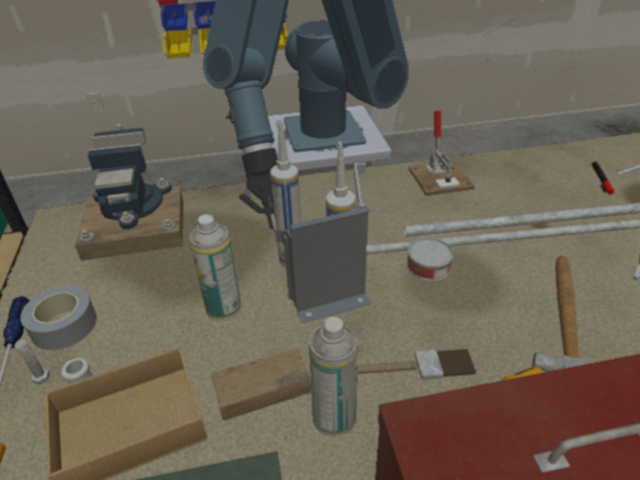

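Nothing touches: the fingers are low behind the cartridge at about (265,205), and the cartridge still stands at (285,200). I'll push halfway, then measure again.

```bash
cat >> a.py <<'E'
from scipy.optimize import least_squares
def cart(g):
    im,d,W=pts("top");p=W.reshape(-1,3);l=np.hypot(p[:,0]-g[0],p[:,1]-g[1])
    out=[]
    for a,b in((25,90),(120,200)):
        m=(p[:,2]>a)&(p[:,2]<b)&(l<34)&(p[:,0]<g[0]+2)
        c=least_squares(lambda c:np.hypot(p[m,0]-c[0],p[m,1]-c[1])-24,g,loss="soft_l1",f_scale=1)
        out.append((int(m.sum()),c.x.round(1),np.abs(c.fun).mean().round(2),((c.x-O)@RR).round(1)))
    print("cart",out);return im
E
python3 - <<'E'
from a import *
r.movel(P(-36,11),60);st()
for s in(-28,-18,0,22):
    r.movel(P(s,11),30);st(s)
cart(L+55*u)
E
```

```text
7.32 [ 504.4 -185.6   10.9] F [ 0.1  0.1 -0.5] w -0.1
-28 7.73 [ 512.7 -184.4   11. ] F [-0.1 -0.3  0.2] w 0.1
-18 8.22 [ 522.7 -182.6   11. ] F [-0.4 -0.1  0.1] w -0.2
0 8.97 [ 540.4 -179.6   11. ] F [ 0.9 -0.2 -0.1] w -0.1
22 9.85 [ 562.  -176.1   11.1] F [-0.4  0.7 -0.4] w -0.1
cart [(218, array([ 592.9, -169.4]), np.float64(0.82), array([-90.3, -31.4])), (338, array([ 593. , -169.1]), np.float64(0.31), array([-90.2, -31.1]))]
```

```bash
python3 - <<'E'
from a import *
E_=np.hypot(*(F-L))-31.6
r.movel(P(E_-25,11),35);st();cart(L+(E_+7)*u)
for k in(-12,-5,-2,0,1.5,3,4.5):
    r.movel(P(E_+k,11),15);r.dwell(.1);s=st(k);s2=state()
    if min(s["force"][0],s2["force"][0])<-5: break
im=cart(F);save(im[150:390,210:530],"t1.png")
E
```

```text
11.22 [ 602.3 -169.5   11. ] F [-0.6  0.4  0.2] w -0.2
cart [(241, array([ 631.8, -159.1]), np.float64(0.82), array([-50.4, -26.6])), (383, array([ 631.8, -158.9]), np.float64(0.33), array([-50.4, -26.4]))]
-12 12.38 [ 614.9 -169.2   10.9] F [-6.6 -5.3  2.6] w 0.1
cart [(69, array([ 646.5, -157.2]), np.float64(6.15), array([-35.6, -26.8])), (96, array([ 646.1, -156.3]), np.float64(5.05), array([-35.8, -25.8]))]
```

View pics/t1.png

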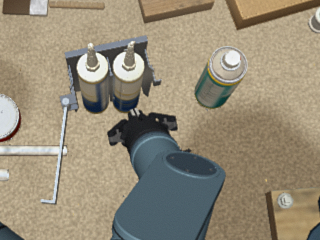

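```bash
python3 - <<'E'
from a import *
s=st();print((np.array(s["ee_pos"])[:2]-O)@RR)
im,d,W=pts("top")
p=W.reshape(-1,3);l=(p[:,:2]-O)@RR
m=(p[:,2]>60)&(p[:,2]<222)&(l[:,0]<-30)&(l[:,0]>-68)&(l[:,1]<-5)&(l[:,1]>-60)
q=p[m]
for a,b in((60,120),(120,170),(170,222)):
    k=q[(q[:,2]>a)&(q[:,2]<b)]
    c=least_squares(lambda c:np.hypot(k[:,0]-c[0],k[:,1]-c[1])-24,rk(-36,-28),loss="cauchy",f_scale=.7);print(a,len(k),((c.x-O)@RR).round(1),np.median(abs(c.fun)))
E
```

```text
12.43 [ 614.9 -169.3   10.9] F [-6.2 -5.6  2.6] w 0.2
[-68.54858783 -34.35555624]
60 202 [-38.9 -26.6] 0.3227919088399709
120 198 [-38.9 -26.8] 0.32380630625895
170 584 [-38.7 -26.5] 2.819925137006269
```

The cartridge is in the mouth of the bay, upright, at rack (−38.9, −26.6). It drifted toward the divider because the fingertip was about 8 mm to its right. I'll back off, re-centre slightly left of it and finish the push, after checking that the gripper's knuckles clear the racked cartridge.

```bash
python3 - <<'E'
from a import *
im,d,W=pts("top");p=W.reshape(-1,3);l=(p[:,:2]-O)@RR
for a,b in((-5,5),(5,15),(15,25),(25,35)):
    m=(l[:,1]>a)&(l[:,1]<b)&(p[:,2]>15)&(p[:,2]<200)&(l[:,0]<-60)&(l[:,0]>-160)
    print(a,m.sum(),np.round([l[m,0].max(),p[m][l[m,0].argmax(),2]]) if m.any() else "")
A2=att(YAW,np.radians(35),1)
Q=lambda x,y,z=11:[*rk(x,y),z]
r.movel(Q(-80,-34.3),60);st()
r.movel(Q(-80,-24),60,A2);st()
for x in(-72,-68,-64,-60,-58,-57,-56,-55,-54,-53,-52):
    r.movel(Q(x,-24),15);r.dwell(.1);s=st(x);f=np.array(s["force"])+state()["force"]
    if np.hypot(f[0],f[1])/2>9: break
m=None
im,d,W=pts("top");p=W.reshape(-1,3);l=(p[:,:2]-O)@RR
k=p[(p[:,2]>60)&(p[:,2]<170)&(l[:,0]<-26)&(l[:,0]>-62)&(l[:,1]<-5)&(l[:,1]>-60)]
c=least_squares(lambda c:np.hypot(k[:,0]-c[0],k[:,1]-c[1])-24,rk(-30,-29),loss="cauchy",f_scale=.7);print(len(k),((c.x-O)@RR).round(1),np.median(abs(c.fun)))
E
```

```text
-5 186 [-86.  57.]
5 99 [-96.  70.]
15 84 [-102.   79.]
25 0 
 12.88 [ 603.5 -170.7   11. ] F [ 0.4  0.8 -0.6] w 0.1
 13.21 [ 602.3 -160.    11. ] F [0.2 0.3 0.9] w 0.3
-72 13.99 [ 610.  -159.4   10.9] F [-0.6  0.4 -0.2] w 0.4
-68 14.51 [ 614.1 -158.9   11. ] F [-1.1  0.6 -0.2] w -0.2
-64 15.03 [ 618.1 -158.4   11.1] F [0.3 0.  0.2] w -0.1
-60 15.54 [ 622.1 -157.9   11.1] F [ 0.1 -0.4  1.1] w 0.0
-58 15.93 [ 624.  -157.5   11. ] F [0.4 0.6 0.1] w -0.2
-57 16.27 [ 624.9 -157.4   11. ] F [-0.1 -0.6  0.8] w 0.0
-56 16.62 [ 625.9 -157.2   11. ] F [-0.1  0.   0.1] w 0.0
-55 16.98 [ 626.4 -157.1   10.9] F [-6.1  0.   3.2] w 0.1
-54 17.32 [ 626.5 -157.1   10.7] F [-12.3  -1.8   9.1] w -0.1
453 [-24.9 -28.3] 0.3225205672771061
```

The cartridge is home at rack (−24.9, −28.3), against the plate. Next: back away, measure the bar again and close it.

```bash
python3 - <<'E'
from a import *
Q=lambda x,y,z=11:[*rk(x,y),z]
r.movel(Q(-120,-26),120);r.movel(Q(-190,-30,240),200);st()
im,d,W=pts("top");np.savez("/tmp/t2.npz",im=im,W=W)
p=W.reshape(-1,3);l=(p[:,:2]-O)@RR
for cx,cy in((-24.5,-31),(-25,30)):
    k=p[(p[:,2]>60)&(p[:,2]<170)&(l[:,0]<-26)&(l[:,0]>-62)&(abs(l[:,1]-cy)<26)]
    c=least_squares(lambda c:np.hypot(k[:,0]-c[0],k[:,1]-c[1])-24,rk(cx,cy),loss="cauchy",f_scale=.7);print(len(k),((c.x-O)@RR).round(1),np.median(abs(c.fun)))
k=l[(p[:,2]>135)&(p[:,2]<160)&(l[:,0]<-75)&(l[:,0]>-205)&(l[:,1]>65)&(l[:,1]<145)].astype(np.float32)
vx,vy,x0,y0=cv2.fitLine(k,cv2.DIST_HUBER,0,.01,.01).ravel()
print("bar",len(k),vx,vy,"theta",np.pi/2+np.arctan2(abs(vy),abs(vx))*(-np.sign(vx*vy)),"y at hinge x",y0+vy/vx*(-59-x0),"reach",k[:,0].min())
h0=-.3;T=np.radians(25)
for th in np.linspace(1.95,0,7):
    hd=YAW+h0*th/1.95;q=r.solve_ik([*barpose(th,hd,25*(th>1.9)),135],att(hd,T,-1));print(th.round(2),np.round(q,2) if q is not None else None)
E
```

```text
Traceback (most recent call last):
bench.Unreachable: the arm cannot follow that straight line within its joint ranges
```

```bash
python3 - <<'E'
from a import *
Q=lambda x,y,z=11:[*rk(x,y),z]
s=st();l0=(np.array(s["ee_pos"])[:2]-O)@RR;print(l0,np.round(s["q"],2))
for x,y,z in((-120,-26,11),(-150,-28,120),(-190,-30,240)):
    q=r.solve_ik(Q(x,y,z),s["tcp_rot"]);print(x,np.round(q,2) if q is not None else q)
    q=r.solve_ik(Q(x,y,z),att(YAW,np.radians(20),-1));print(x,np.round(q,2) if q is not None else q)
E
```

```text
18.07 [ 563.5 -168.7   11.4] F [-0.2 -0.4 -0.3] w 0.2
[-119.35091985  -26.61144971] [-0.77  0.46  2.16  1.35  0.48  2.58]
-120 [-0.77  0.46  2.16  1.35  0.48  2.57]
-120 [-0.63  0.45  1.97  0.5   0.52  0.39]
-150 [-0.84  0.2   2.13  0.9   0.65  3.04]
-150 [-0.68  0.23  1.93  0.37  0.77  0.51]
-190 [-0.94 -0.04  2.03  0.67  0.95 -2.99]
-190 [-0.75  0.04  1.83  0.31  1.07  0.56]
```

J6 runs into its range limit on the way up, so I'll lift to 120 first and then go with the half-turned tool.

```bash
python3 - <<'E'
from a import *
Q=lambda x,y,z=11:[*rk(x,y),z]
r.movel(Q(-150,-28,110),180);r.goto(Q(-200,-30,240),att(YAW,np.radians(20),-1));st()
im,d,W=pts("top");np.savez("/tmp/t2.npz",im=im,W=W)
p=W.reshape(-1,3);l=(p[:,:2]-O)@RR
for cx,cy in((-24.5,-31),(-25,30)):
    k=p[(p[:,2]>60)&(p[:,2]<170)&(l[:,0]<-26)&(l[:,0]>-62)&(abs(l[:,1]-cy)<26)]
    c=least_squares(lambda c:np.hypot(k[:,0]-c[0],k[:,1]-c[1])-24,rk(cx,cy),loss="cauchy",f_scale=.7);print(len(k),((c.x-O)@RR).round(1),np.median(abs(c.fun)))
k=l[(p[:,2]>135)&(p[:,2]<160)&(l[:,0]<-75)&(l[:,0]>-230)&(l[:,1]>65)&(l[:,1]<165)].astype(np.float32)
vx,vy,x0,y0=cv2.fitLine(k,cv2.DIST_HUBER,0,.01,.01).ravel()
print("bar",len(k),vx,vy,"theta",np.pi/2+np.arctan(-vy/vx),"y at hinge x",y0+vy/vx*(-59-x0),"reach",k[:,0].min())
h0=-.3;T=np.radians(25)
for th in np.linspace(1.95,0,7):
    hd=YAW+h0*th/1.95;q=r.solve_ik([*barpose(th,hd,25*(th>1.9)),135],att(hd,T,-1));print(th.round(2),np.round(q,2) if q is not None else None)
E
```

```text
20.92 [ 484.1 -183.1  239.5] F [0.4 0.7 0.9] w 0.1
452 [-24.9 -28.3] 0.3114124771966349
473 [-28.2  28.8] 0.30993111969106124
bar 415 0.9439667 -0.33004072 theta 1.9071431 y at hinge x 79.5462 reach -215.38972
1.95 [-0.2   0.04  2.16  0.04  0.5   1.5 ]
1.62 [-0.43  0.    2.2   0.26  0.54  1.05]
1.3 [-0.56  0.03  2.18  0.38  0.58  0.79]
0.97 [-0.65  0.08  2.12  0.44  0.63  0.62]
0.65 [-0.68  0.16  2.02  0.46  0.68  0.53]
0.32 [-0.67  0.24  1.92  0.46  0.71  0.5 ]
0.0 [-0.63  0.31  1.81  0.45  0.75  0.51]
```

```bash
python3 - <<'E'
from a import *
h0=-.3;T=np.radians(25)
hd=YAW+h0
r.goto([*barpose(1.95,hd,30),230],att(hd,T,-1));r.movel([*barpose(1.95,hd,30),135],150);st("down")
for th in np.arange(1.85,.1,-.125):
    hd=YAW+h0*th/1.95
    r.movel([*barpose(th,hd),135],70,att(hd,T,-1))
    f=np.array(state()["force"])
    if np.hypot(*f[:2])>8: st("STOP %.2f"%th);break
s=st("th %.2f"%th);print(np.round(s["q"],2))
im,d,W=pts("top");save(im[150:390,210:530],"t3.png")
E
```

```text
down 22.69 [493.6  22.2 135.6] F [0.5 0.5 0.4] w 0.1
th 0.23 28.48 [ 582.7 -181.   134.9] F [ 0.7 -0.4  0.5] w 0.2
[-0.66  0.26  1.88  0.46  0.73  0.5 ]
```

View pics/t3.png

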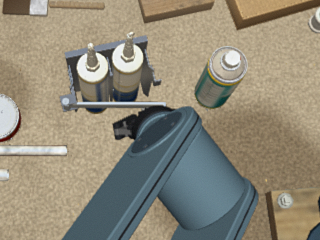

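The bar has followed the fingers, from its hinge at (65,103) to its end at (165,105), about 0.2 rad from shut. I'll close the rest against force.

```bash
python3 - <<'E'
from a import *
T=np.radians(25);A=att(YAW,T,-1)
r.movel([*barpose(.1,YAW),135],40,A);st(.1)
for g in(12,8,5,3,1.5,0,-1,-2,-3,-4,-5,-6,-7,-8):
    r.movel([*barpose(0,YAW,g),135],20);r.dwell(.1);s=st(g);f=np.array(s["force"])+state()["force"]
    if np.hypot(f[0],f[1])/2>8: break
r.movel([*barpose(0,YAW,60),140],80);r.movel([*barpose(0,YAW,130),240],150);st()
im,d,W=pts("top");save(cv2.resize(im[170:310,240:440],None,fx=4,fy=4),"t4.png")
p=W.reshape(-1,3);l=(p[:,:2]-O)@RR
k=l[(p[:,2]>135)&(p[:,2]<158)&(l[:,0]<-50)&(l[:,0]>-85)&(l[:,1]>-60)&(l[:,1]<60)].astype(np.float32)
vx,vy,x0,y0=cv2.fitLine(k,cv2.DIST_HUBER,0,.01,.01).ravel();print("bar",len(k),x0,y0,"theta",np.arctan(vx/vy))
for cx,cy in((-24.5,-31),(-25,30)):
    k=p[(p[:,2]>160)&(p[:,2]<220)&(l[:,0]<-30)&(l[:,0]>-62)&(abs(l[:,1]-cy)<26)]
    c=least_squares(lambda c:np.hypot(k[:,0]-c[0],k[:,1]-c[1])-24,rk(cx,cy),loss="cauchy",f_scale=.7);print(len(k),((c.x-O)@RR).round(1),np.median(abs(c.fun)))
E
```

```text
0.1 29.12 [ 600.1 -183.2  134.9] F [-0.2  0.6  0.3] w 0.1
12 29.52 [ 602.5 -184.8  135.1] F [-0.9  0.1 -0. ] w 0.2
8 29.97 [ 606.5 -184.2  135. ] F [ 0.4 -0.5  0.2] w 0.4
5 30.37 [ 609.5 -183.8  135. ] F [0.4 1.  0.2] w 0.1
3 30.72 [ 611.5 -183.5  135. ] F [-0.7 -0.7  0.6] w 0.4
1.5 31.07 [ 613.  -183.3  135. ] F [-0.3 -0.9  0. ] w 0.2
0 31.42 [ 614.4 -183.1  135. ] F [-0.9 -0.4  0.4] w 0.2
-1 31.77 [ 614.7 -183.1  134.8] F [-6.  -1.1  2.7] w 0.4
-2 32.12 [ 614.9 -183.   134.8] F [-11.1  -1.3   5.9] w -0.4
 34.01 [ 485.6 -201.   239.4] F [-0.1  0.2  0.5] w 0.2
bar 427 -61.009964 2.5887117 theta 0.0021802941
525 [-24.8 -28.2] 0.7503147202541705
584 [-28.  29.] 0.867973715637465
```

View pics/t4.png

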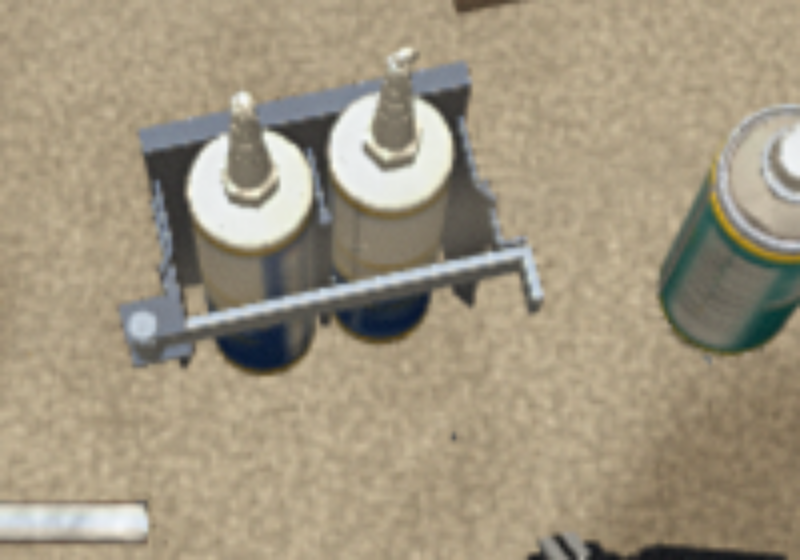

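The bar is shut on its stop (from (145,325) to (525,250), angle about 0.00). Both cartridges stand upright behind it, the spray can hasn't moved, and the robot is clear.

```bash
python3 -c "
from h import *
r.dwell(.3);print(r.close_job(),state()['time_s'])"
```

```text
the job is handed in; nothing more can be done
the job is handed in; nothing more can be done
```

The job is handed in at about 34 s of the 72 s: the cartridge was pushed upright into the free bay until it met the back plate, the keeper bar is shut on its stop, and the other cartridge and spray can measured or looked unmoved (I didn't re-check the tin).

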